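# Lock the pulley in its stand, key the shaft into it and hold it home

## Robot

A 6-joint arm with a two-finger parallel gripper is mounted at the origin on a cart in front of the work surface, level with it; the furniture and walls round the work are solid. World frame = base frame: x ahead of the robot, y to its left, z up, the work surface at z = 0. Lengths are in mm, angles in rad, forces in N, time in s.
With the tool pointing down it reaches from about 275 to 750 mm from the base axis. Payload 10.2 kg.
Tool frame: the origin (TCP) lies between the finger pads; the fingertips stand 22 mm ahead of it and the grasp point (between the pads) lies 3 mm ahead of it (ctrl.nose_length is the distance from the TCP to the fingertips, in mm); z points along the fingers, y is the line along which they close (so a half turn about z gives the same grasp; the last joint's range is limited). The gripper opens to 85 mm and grips with 20 to 120 N. Pads are 22 mm wide; open, the fingers measure 114 mm over their backs; the gripper's body (76 mm by 85 mm) begins 54 mm behind the grasp point. The pads swing forward as they close: fully open they stand 13 mm farther back than shut.
Start: joints at [-1.519, 0.313, 1.498, -0, 1.331, -0.223], TCP at [142.448, -505.312, 229.994] pointing down, gripper open.
Joint ranges: [-2.94, 2.94], [-0.97, 2.17], [0.19, 2.56], [-1.23, 4.37], [0.02, 3.11], [-2.88, 2.88]. Speed limits (rad/s): [2.39, 2.39, 3.01, 3.14, 3.14, 3.14].

## Interface

Orientations are given as a unit quaternion [w, x, y, z].
In Python, from rig import sense, imaging, ctrl gives the robot as it stands. The module is installed in compiled form; this text tells all that it offers.
- The arm moves only by the tool apply_moves, never from a script. Its argument "commands" is a list of rows, each a list of 5 numbers: the gripper command: -1 is fully open, 1 is shut, values between are in proportion, then the shift along the tool's x, y, z in mm, then the turn about the tool's z in degrees. A call has 1 to 20 rows; each row shifts and turns the commanded pose from where the row before left it, along the tool's axes as they then stand; what a row does not reach is not made up. A row lasts 1/8 s, in which the tool goes at most 62.5 mm and 10.7 degrees, less where a joint would pass 70% of its speed; a pose out of reach is approached as far as the arm can. A call is refused whole if a number of a shift passes 62.5 or a number of a turn 10.7, either way. A call with a gripper value outside its range is refused whole. The fingers move at their own pace and stop on an object; "newtons" is the grip in N (left out, the last holds). Time passes only in rows, so rows that do not move let the fingers close. It gives the time, the measured TCP pose, the force, the opening and the grip force at its end, in the units of the state.
- sense(): the state, without advancing time (a new reading comes with each control period).
- imaging.capture(name): name is "side" or "top" or "wrist"; returns the picture (480x640x3 uint8, blue, green, red); there is no depth.
- imaging.calibration(name): a dict with "camera_matrix" (3x3 intrinsics, pixels), "world_to_cam" (4x4, takes a point from world to camera coordinates). Camera axes: x right, y up, looking along -z (the intrinsics and any distortion apply to the point x, -y, -z); pixel columns grow to the right and rows downward; lengths in mm; the calibration is good to about 2 mm. A picture is of the moment at which its call begins: read the wrist's pose just before it. calibration takes no time and is no camera call; for the wrist camera it gives the pose at the moment of the call.
- ctrl.finish_job(): hands the job in; it is judged then, once.
The state is a dict: "time_s": time; "joints": joint angles; "dq": joint speeds; "tau": joint torques, N m; "eef_pos": TCP position; "ee_rot": TCP orientation; "force": force on the tool from outside, world axes, zero at the start; "wrist_torque": the same for the moment, N m; "grip_width": opening from 0.0 (shut) to 1.0 (fully open); "grip_force": force on a finger pad.
Only numpy, scipy, OpenCV 4.12 (cv2) and the standard library are available. Lean on these libraries where they do the work, as an engineer would, in place of code of your own. Each camera call takes 0.05 s, during which the arm holds its last target. There are 200 camera calls.

## Task

Turn the lock collar of the assembly stand clockwise by its upright pin as far as it goes, so that its arm lies over the raised bar (the locked mark) on the base. Then take the keyed shaft from the wooden holder by its square head, put it down into the bore of the pulley, turn it until the key slips into the keyway, and push it fully home against the spring at the bottom, so that its shoulder sits on the hub. Finish while still gripping the shaft and holding it pressed fully home (it springs up if let go); leave the small jar, the screwdriver and the feeler gauge where they lie.

Things in the scene. Friction and masses are not known exactly. Their poses are not given: they have to be found in the camera images.
- stand: assembly stand, fixed: round dark steel base, 136 mm across, 12 mm thick; origin on the bench at its vertical axis, z up, -x side roughly to the robot. Two aluminium marks on the base: a raised bar 18 mm wide, 22 mm high, 47-67 mm from the axis (locked mark, at 3.14 - 0.55 rad about z from the stand's x) and a round stud 60 mm from the axis (open mark, at 3.14 + 0.55 rad)
- lock_collar (a joint): turn of the lock collar, a steel ring 108 mm across, top 38 mm high, round the pulley's foot: 0 = open stop (arm over the round stud), grows clockwise seen from above, 1.1 = locked stop (arm over the raised bar); counts as locked from 1.0. Dry friction, about 2 N at the pin: it stays where it is left. Starts at 0 to 0.4
- collar_pin (a point): centre of the top of the collar's upright steel pin, 12 mm in diameter, standing on the collar's 11 mm wide arm at 82 mm from the stand's axis; the pin is free from 41 mm to 76 mm above the bench. It goes round the stand's axis with the collar
- pulley: aluminium V-belt pulley held on the stand's axis, fixed: rim 80 mm across, 56 mm high; above it the hub, 50 mm across, flat face 80 mm above the bench. Origin on the axis at bench height, z up, x = direction of the keyway (not the stand's x). Bore 22.5 mm across with 1.2 mm chamfer; one keyway 8.5 mm wide, reaching 17.5 mm from the axis; both run all the way down
- bore_mouth (a point): centre of the bore in the hub's upper face, 80 mm above the bench; axes as the pulley
- seat_pin (a joint): how far the spring-loaded seat pin at the bottom of the bore is pressed down, m: 0 free (its top 34 mm below the hub's face), 0.012 when the shaft is fully home; the spring pushes back with 4.4 N at the start and about 9.5 N at home, more than the shaft's weight
- shaft: loose steel shaft, about 0.25 kg, 98 mm long, standing upright. Origin: centre of its lower end, z up along it, x = direction of its key. Shaft 20 mm across from 0 to 46 mm; key 6 mm wide, reaching 16 mm from the axis, at 14-44 mm; shoulder disc 44 mm across at 46-54 mm, a small dark nib on its edge over the key; square head 24 x 24 mm along x and y, 54-98 mm. Home: origin 34 mm above the bench
- shaft_head (a point): point on the shaft's axis in the middle of its square head, 80 mm above its lower end: the place to grip
- holder: light wooden block, fixed, 80 x 80 x 50 mm, origin at the centre of its underside; the shaft hangs by its shoulder in the 36 x 36 mm square hole in the middle, its lower end 4 mm above the bench
- parts_jar: bystander: small clear jar with a white lid, 42 mm wide, 45 mm high, origin under its centre
- screwdriver: bystander: screwdriver with a blue handle, 130 mm long along its y, 18 mm thick, origin under its centre
- feeler_gauge: bystander: closed feeler gauge, 14 x 100 x 12 mm, long along its y, origin under its centre
Things that resemble listed ones, but are neither listed nor needed, are in the scene too. Several things have the shape of the holder; the one meant has the colours described above. Of the things that look like the stand, the larger one is meant.

How it is judged:
By the outcome, as a careful person would: the job done as asked, in the order asked, and still so for the second after the job is handed in, while the arm keeps its last pose, push and grip.
It also fails if it takes over 61 s, if anything falls off the work surface, if the arm or the gripper's body presses on something with over 40 N, if the wrist force passes 120 N, or if a joint passes its speed limit or range.

## Working session

There is one attempt and no reset: what is moved stays moved. The work goes in short steps, Python scripts to look and compute and a tool call to move; the robot and the scene stay as the last step left them, time stands still between calls to the robot, and variables do not carry over. Pictures are saved under pics/ and viewed, at most 10 in all, crops included, and the job is handed in when it is done.

Besides the shell and the picture viewer there is one more tool, called after ">>>" as name(argument=value, ...), one argument or row to a line, values as JSON. apply_moves: Moves the arm, as the interface text tells. Its arguments: {"type":"object","properties":{"commands":{"type":"array","items":{"type":"array","items":{"type":"number"}}},"newtons":{"type":"number"}},"required":["commands"]}

```bash
mkdir -p pics
cat > h.py <<'E'
import numpy as np, cv2
from rig import sense, imaging, ctrl
from scipy.spatial.transform import Rotation as R
def cam(n):
    c=imaging.calibration(n); return np.array(c["camera_matrix"]),np.array(c["world_to_cam"]),c
def ray(n,u,v,z):
    K,T,_=cam(n); d=np.linalg.inv(K)@[u,v,1]; d=np.array([d[0],-d[1],-d[2]])
    Rw=T[:3,:3].T; o=-Rw@T[:3,3]; d=Rw@d; return o+d*(z-o[2])/d[2]
def proj(n,p):
    K,T,_=cam(n); q=T[:3,:3]@np.array(p,float)+T[:3,3]; q=K@[q[0],-q[1],-q[2]]; return q[:2]/q[2]
def rot():
    q=sense()["ee_rot"]; return R.from_quat([q[1],q[2],q[3],q[0]]).as_matrix()
def st():
    s=sense(); print({k:np.round(s[k],3).tolist() for k in("time_s","joints","eef_pos","force","grip_width","grip_force")}); print(np.round(rot(),3).tolist())
E
python3 - <<'E'
from h import *
st()
for n in("top","side"):
    cv2.imwrite(f"pics/{n}1.png",imaging.capture(n)); print(n,imaging.calibration(n))
print(imaging.calibration("wrist"))
E
```

```text
{'time_s': 0.0, 'joints': [-1.519, 0.313, 1.498, 0.0, 1.331, -0.223], 'eef_pos': [142.448, -505.031, 229.443], 'force': [0.617, -0.786, 0.35], 'grip_width': 1.003, 'grip_force': 0.0}
[[0.962, 0.271, -0.0], [0.271, -0.962, 0.001], [0.0, -0.001, -1.0]]
top {'camera_matrix': array([[515.80975706,   0.        , 325.63991214],
       [  0.        , 515.80975706, 230.73153823],
       [  0.        ,   0.        ,   1.        ]]), 'world_to_cam': array([[-2.48085062e-02, -9.99296256e-01, -2.81341529e-02,
         2.23153748e+02],
       [ 9.90286110e-01, -2.84168538e-02,  1.36109893e-01,
        -5.18782651e+02],
       [-1.36813591e-01, -2.44841777e-02,  9.90294182e-01,
        -8.63574167e+02],
       [ 0.00000000e+00,  0.00000000e+00,  0.00000000e+00,
         1.00000000e+00]])}
side {'camera_matrix': array([[530.56165517,   0.        , 324.07939696],
       [  0.        , 530.56165517, 234.47597863],
       [  0.        ,   0.        ,   1.        ]]), 'world_to_cam': array([[-8.72473360e-01, -4.88656341e-01, -2.28423190e-03,
         5.45331913e+02],
       [ 2.99414709e-01, -5.38273688e-01,  7.87789483e-01,
        -9.89764183e+01],
       [-3.86187868e-01,  6.86641404e-01,  6.15940349e-01,
        -8.23666413e+02],
       [ 0.00000000e+00,  0.00000000e+00,  0.00000000e+00,
         1.00000000e+00]])}
{'camera_matrix': array([[353.75818898,   0.        , 319.93379544],
       [  0.        , 353.75818898, 235.60267549],
       [  0.        ,   0.        ,   1.        ]]), 'world_to_cam': array([[ 2.72120230e-01, -9.62262022e-01, -1.54286180e-03,
        -5.25406471e+02],
       [ 9.26240879e-01,  2.62367652e-01, -2.70630836e-01,
         3.64802227e+01],
       [ 2.60822572e-01,  7.22150637e-02,  9.62681967e-01,
        -3.79597120e+02],
       [ 0.00000000e+00,  0.00000000e+00,  0.00000000e+00,
         1.00000000e+00]])}
```

View pics/top1.png

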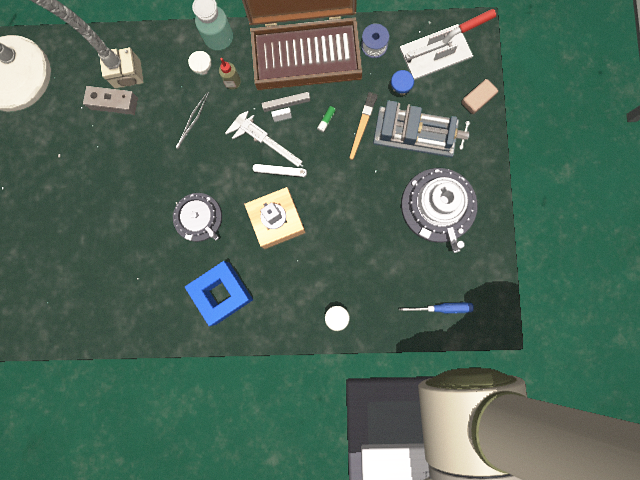

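View pics/side1.png

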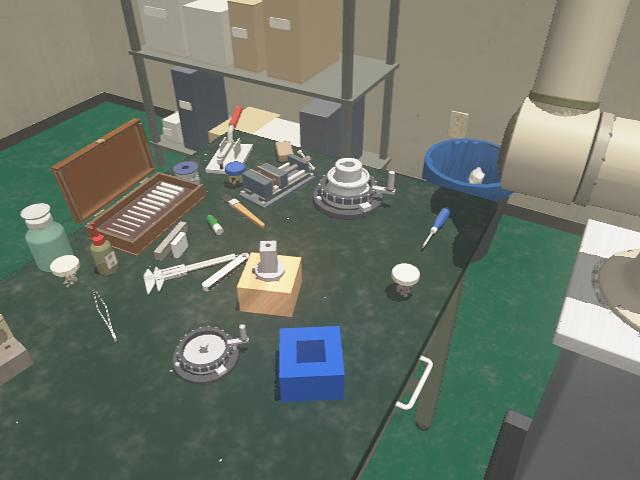

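The top picture shows the large stand at about (440,205), with its pin near (460,245), and the wooden holder with the shaft at about (275,217). The jar is at (337,318), the screwdriver at (440,308) and the feeler gauge at (280,170). I'll enlarge the stand and the holder.

Run:
```python
from h import *
im=cv2.imread("pics/top1.png")
a=cv2.resize(im[160:260,395:485],None,fx=5,fy=5,interpolation=cv2.INTER_CUBIC)
b=cv2.resize(im[180:255,240:310],None,fx=5,fy=5,interpolation=cv2.INTER_CUBIC)
o=np.zeros((500,800,3),np.uint8);o[:500,:450]=a;o[:375,450:800]=b
s=cv2.imread("pics/side1.png")
cv2.imwrite("pics/c1.png",o)
```

```text
(no output)
```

View pics/c1.png

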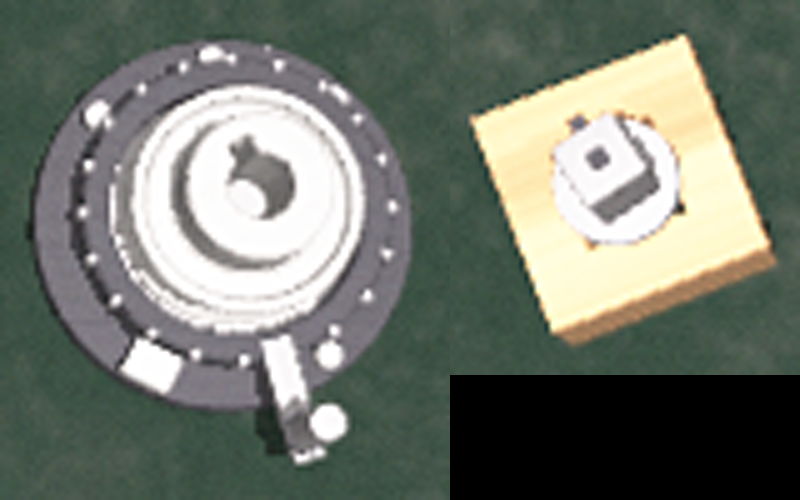

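Run:
```python
from h import *
def A(x,y,z): return ray("top",395+x/5-.4,160+y/5-.4,z)
def B(x,y,z): return ray("top",240+(x-450)/5-.4,180+y/5-.4,z)
r=np.round
K,T,_=cam("top"); print("cam",-T[:3,:3].T@T[:3,3])
ax=A(222,225,10); hub=A(255,188,80); print("base",r(ax,1),"hub",r(hub,1))
bar=A(152,367,22); stud=A(330,355,20); pin=A(328,422,76)
for n,p in(("bar",bar),("stud",stud),("pin",pin)):
    d=(p-hub)[:2]; print(n,r(p,1),np.hypot(*d),np.degrees(np.arctan2(d[1],d[0])))
kw=A(240,147,80);d=(kw-hub)[:2]; print("kw",np.hypot(*d),np.degrees(np.arctan2(d[1],d[0])))
top=B(597,157,102); sh=B(617,180,58); nib=B(577,122,56); print("head",r(top,1),"shoulder",r(sh,1))
d=(nib-sh)[:2]; print("nib",np.hypot(*d),np.degrees(np.arctan2(d[1],d[0])))
hc=[B(x,y,50) for x,y in((470,120),(687,35),(772,248),(555,332))]; print("holder",r(np.mean(hc,0),1))
for i in range(4): e=(hc[(i+1)%4]-hc[i])[:2]; print(np.hypot(*e),np.degrees(np.arctan2(e[1],e[0])))
hd=[B(x,y,102) for x,y in((555,145),(615,112),(645,170),(585,203))]
for i in range(4): e=(hd[(i+1)%4]-hd[i])[:2]; print("hd",np.hypot(*e),np.degrees(np.arctan2(e[1],e[0])))
print(r(ray("top",337,318,45),0),r(ray("top",450,308,15),0),r(ray("top",400,309,10),0),r(ray("side",330+0,0,0),0))
```

```text
cam [401.13068178 187.1106304  932.082166  ]
base [570.3   3.9  10. ] hub [569.7   6.2  80. ]
bar [517.8  33.8  22. ] 58.77009845321731 152.0380267199213
stud [520.5 -29.6  20. ] 60.78699777672075 -143.97004146478156
pin [490.8 -14.2  76. ] 81.47128290410797 -165.46657804835417
kw 14.744886701428273 16.576462045222993
head [551.1 299.6 102. ] shoulder [550.8 298.8  58. ]
nib 25.31569332261074 33.41072596875484
holder [551.1 298.5  50. ]
81.39508980575388 -69.89986612437656
81.28896179148077 -159.57643748771818
80.27625789368246 109.74408504367737
80.80424915709318 21.220000162069333
hd 22.42895350287029 -62.32565751563131
hd 21.855002776510087 -153.82372401050316
hd 22.35112862500303 117.612490533705
hd 21.828984044206656 26.378856474298825
[374. 193.  45.] [385.  -4.  15.] [386.  82.  10.] [ 1302. -1258.     0.]
```

>>> apply_moves(
  commands=[
    [-1, 46.8, -37.7, 0, 0],
    [-1, 46.8, -37.7, 0, 0],
    [-1, 46.8, -37.7, 0, 0],
    [-1, 46.8, -37.7, 0, 0],
    [-1, 46.8, -37.7, 0, 0],
    [-1, 46.8, -37.7, 0, 0],
    [-1, 46.8, -37.7, 0, 0],
    [-1, 46.8, -37.7, 0, 0],
    [-1, 46.8, -37.7, 0, 0],
    [-1, 46.8, -37.7, 0, 0],
    [-1, 0, 0, 0, 0],
    [-1, 0, 0, 0, 0],
  ],
  newtons=20,
)

```text
time_s: 1.6
eef_pos: [490.2, -15.7, 229.7]
ee_rot: [-0.0, 0.991, 0.137, -0.0]
force: [0.5, -0.2, -0.2]
grip_width: 1.0
grip_force: 0.0
```

Run:
```python
from h import *
st(); K,T,_=cam("wrist"); print(K,-T[:3,:3].T@T[:3,3])
np.savez("w1.npz",K=K,T=T)
cv2.imwrite("pics/w1.png",imaging.capture("wrist"))
print(proj("wrist",[570,5,80]),proj("wrist",[490.6,-15,76]))
```

```text
{'time_s': 1.6, 'joints': [-0.271, 0.238, 1.598, -0.0, 1.307, 1.025], 'eef_pos': [490.228, -15.681, 229.661], 'force': [0.485, -0.204, -0.196], 'grip_width': 1.0, 'grip_force': 0.0}
[[0.962, 0.272, -0.001], [0.272, -0.962, -0.0], [-0.001, -0.0, -1.0]]
[[353.75818898   0.         319.93379544]
 [  0.         353.75818898 235.60267549]
 [  0.           0.           1.        ]] [556.10261305   1.83857862 374.5614927 ]
[320.37751818 116.76457657] [317.69698956 216.76002367]
```

View pics/w1.png

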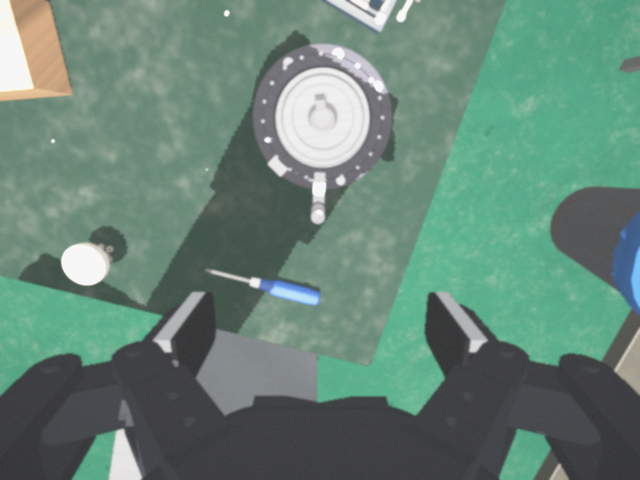

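Run:
```python
import cv2
im=cv2.imread("pics/w1.png")
cv2.imwrite("pics/c2.png",cv2.resize(im[75:235,265:395],None,fx=3.7,fy=3.7,interpolation=cv2.INTER_CUBIC))
b=cv2.resize(im[80:150,285:360],None,fx=8,fy=8,interpolation=cv2.INTER_CUBIC)
b=cv2.convertScaleAbs(b,alpha=1.6,beta=-130)
c=cv2.resize(im[170:240,295:340],None,fx=4,fy=4,interpolation=cv2.INTER_CUBIC)
import numpy as np
o=np.zeros((560,800,3),np.uint8);o[:560,:600]=b;o[:280,610:790]=c
cv2.imwrite("pics/c2.png",o)
```

```text
(no output)
```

View pics/c2.png

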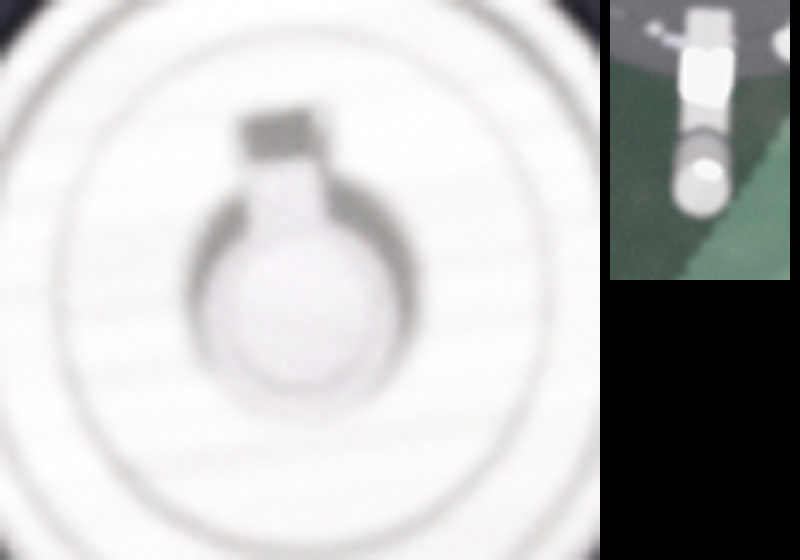

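Run:
```python
from h import *
def A(x,y,z=80): return ray("wrist",285+x/8-.44,80+y/8-.44,z)
b=A(303,291); print("bore",b, "left/right",A(190,292),A(415,292), "hub d",np.linalg.norm(A(57,290)-A(550,290)))
for x,y in((242,125),(322,125),(283,112),(278,110)):
    d=(A(x,y)-b)[:2]; print(np.hypot(*d),np.degrees(np.arctan2(d[1],d[0])))
for x,y in((700,190),(703,188)):
    print("pin",ray("wrist",295+(x-610)/4-.4,170+y/4-.4,76))
```

```text
bore [571.03989967   3.60385649  80.        ] left/right [567.92169336  14.32435423  80.        ] [573.95088816  -7.0723074   80.        ] hub d 48.699294789006245
16.444290320942276 37.01084302485186
15.43111830901641 8.966195425938514
16.622315998449267 22.56508988863938
16.86653949854589 24.131104917010834
pin [490.17011785 -14.58426307  76.        ]
pin [490.77224096 -15.08912621  76.        ]
```

The bore measures about (570.7, 4), with the keyway at about 22°. The pin is at (490.6, -15), almost under the TCP, so I'll descend and grip it.

>>> apply_moves(
  commands=[
    [-1, 0, 0, 55, 0],
    [-1, 0, 0, 55, 0],
    [-1, 0, 0, 38, 0],
    [-1, 0, 0, 12, 0],
    [-1, 0, 0, 0, 0],
    [1, 0, 0, 0, 0],
    [1, 0, 0, 0, 0],
    [1, 0, 0, 0, 0],
    [1, 0, 0, 0, 0],
    [1, 0, 0, 0, 0],
    [1, 0, 0, 0, 0],
    [1, 0, 0, 0, 0],
  ],
  newtons=20,
)

```text
time_s: 3.15
eef_pos: [490.6, -15.4, 70.2]
ee_rot: [-0.0, 0.991, 0.137, 0.0]
force: [-2.7, 1.3, 5.2]
grip_width: 0.118
grip_force: 19.7
```

Run:
```python
from h import *
st()
c=np.array([570.6,4.2]); s=sense(); p=np.array(s["eef_pos"])[:2]; d=p-c; print(np.hypot(*d),np.degrees(np.arctan2(d[1],d[0])))
# per-row tool-frame steps: 4.2deg steps, shift applied along axes at row start
a=np.arctan2(d[1],d[0]); r=np.hypot(*d); M=rot()[:2,:2]; yaw=np.arctan2(M[1,0],M[0,0])
st_=np.radians(4.3); x=M[:,0]; y=M[:,1]
w=c+r*np.array([np.cos(a-st_),np.sin(a-st_)])-p; print(w@x,w@y)
```

```text
{'time_s': 3.15, 'joints': [-0.271, 0.435, 1.789, 0.0, 0.918, 1.025], 'eef_pos': [490.601, -15.413, 70.201], 'force': [-2.712, 1.253, 5.243], 'grip_width': 0.118, 'grip_force': 19.699}
[[0.962, 0.271, 0.0], [0.271, -0.962, 0.0], [0.0, -0.0, -1.0]]
82.36828084528636 -166.2246644325068
0.44422857491016127 -6.164233421839049
```

>>> apply_moves(
  commands=[
    [1, 0.4, -6.2, 0, 4.3],
    [1, 0.4, -6.2, 0, 4.3],
    [1, 0.4, -6.2, 0, 4.3],
    [1, 0.4, -6.2, 0, 4.3],
    [1, 0.4, -6.2, 0, 4.3],
    [1, 0.4, -6.2, 0, 4.3],
    [1, 0.4, -6.2, 0, 4.3],
    [1, 0.4, -6.2, 0, 4.3],
    [1, 0.4, -6.2, 0, 4.3],
    [1, 0, 0, 0, 0],
    [1, 0, 0, 0, 0],
  ],
)

```text
time_s: 4.53
eef_pos: [495.5, 39.6, 70.2]
ee_rot: [-0.0, 0.98, -0.199, -0.0]
force: [-2.1, 3.0, 6.5]
grip_width: 0.111
grip_force: 19.7
```

```bash
cat >> h.py <<'E'
def pinang():
    d=np.array(sense()["eef_pos"])[:2]-[570.6,4.2]; print(np.hypot(*d),np.degrees(np.arctan2(d[1],d[0]))%360)
E
python3 -c "
from h import *
st();pinang()"
```

```text
{'time_s': 4.525, 'joints': [-0.157, 0.446, 1.771, 0.001, 0.925, 1.814], 'eef_pos': [495.496, 39.569, 70.204], 'force': [-2.095, 2.957, 6.484], 'grip_width': 0.111, 'grip_force': 19.74}
[[0.921, -0.39, 0.0], [-0.39, -0.921, 0.001], [-0.0, -0.0, -1.0]]
83.01518035374433 154.78239875890236
```

Not at the stop yet (the force is low), so I'll go on in small steps.

>>> apply_moves(
  commands=[
    [1, 0.2, -2.5, 0, 1.7],
    [1, 0.2, -2.5, 0, 1.7],
    [1, 0, 0, 0, 0],
  ],
)

```text
time_s: 4.9
eef_pos: [497.7, 43.9, 70.2]
ee_rot: [-0.0, 0.974, -0.228, -0.0]
force: [-4.1, 2.3, 6.8]
grip_width: 0.118
grip_force: 19.8
```

```bash
python3 -c "
from h import *
st();pinang()"
```

```text
{'time_s': 4.9, 'joints': [-0.147, 0.451, 1.763, 0.0, 0.929, 1.884], 'eef_pos': [497.678, 43.87, 70.192], 'force': [-4.101, 2.273, 6.759], 'grip_width': 0.118, 'grip_force': 19.838}
[[0.896, -0.444, -0.001], [-0.444, -0.896, 0.0], [-0.001, 0.0, -1.0]]
83.01375206970975 151.45345768347894
```

>>> apply_moves(
  commands=[
    [1, 0.1, -2, 0, 1],
    [1, 0.1, -2, 0, 1],
    [1, 0, 0, 0, 0],
  ],
)

```text
time_s: 5.28
eef_pos: [499.0, 46.3, 70.1]
ee_rot: [0.001, 0.97, -0.245, -0.001]
force: [-8.4, -5.6, 8.6]
grip_width: 0.115
grip_force: 20.2
```

```bash
python3 -c "
from h import *
st();pinang()"
```

```text
{'time_s': 5.275, 'joints': [-0.141, 0.455, 1.757, -0.003, 0.933, 1.926], 'eef_pos': [498.976, 46.31, 70.116], 'force': [-8.381, -5.56, 8.569], 'grip_width': 0.115, 'grip_force': 20.212}
[[0.88, -0.474, -0.003], [-0.474, -0.88, -0.002], [-0.002, 0.003, -1.0]]
83.08589647006184 149.54761128359527
```

>>> apply_moves(
  commands=[
    [1, 0, -2, 0, 0],
    [1, 0, 0, 0, 0],
  ],
)

```text
time_s: 5.52
eef_pos: [499.1, 46.6, 70.0]
ee_rot: [0.003, 0.97, -0.244, -0.002]
force: [-14.0, -16.5, 12.0]
grip_width: 0.119
grip_force: 21.0
```

```bash
python3 -c "
from h import *
st();pinang()"
```

```text
{'time_s': 5.525, 'joints': [-0.138, 0.457, 1.754, -0.006, 0.936, 1.93], 'eef_pos': [499.122, 46.617, 70.039], 'force': [-13.955, -16.456, 11.991], 'grip_width': 0.119, 'grip_force': 20.965}
[[0.881, -0.474, -0.005], [-0.474, -0.881, -0.004], [-0.003, 0.006, -1.0]]
83.11608183270648 149.3134988565702
```

The collar is firmly at its stop. I'll release it, rise and go over the holder.

>>> apply_moves(
  commands=[
    [-1, 0, 0, 0, 0],
    [-1, 0, 0, 0, 0],
    [-1, 0, 0, 0, 0],
    [-1, 0, 0, -50, 0],
    [-1, 0, 0, -60, 0],
    [-1, 0, 0, -50, 0],
    [-1, -14.7, -49.3, 0, 0],
    [-1, -14.7, -49.3, 0, 0],
    [-1, -14.7, -49.3, 0, 0],
    [-1, -14.7, -49.3, 0, 0],
    [-1, -14.7, -49.3, 0, 0],
  ],
)

```text
time_s: 6.9
eef_pos: [553.3, 302.6, 229.8]
ee_rot: [-0.0, 0.97, -0.245, 0.0]
force: [0.8, -0.6, 1.1]
grip_width: 1.002
grip_force: 0.0
```

>>> apply_moves(
  commands=[
    [-1, 0, 0, 0, -6.9],
    [-1, 0, 0, 0, -6.9],
    [-1, 0, 0, 0, -6.9],
    [-1, 0, 0, 0, -6.9],
    [-1, 0, 0, 0, -6.9],
    [-1, 0, 0, 0, -6.9],
    [-1, 0, 0, 0, -6.9],
    [-1, 0, 0, 0, -6.9],
    [-1, 0, 0, 0, 0],
    [-1, 0, 0, 0, 0],
  ],
)

```text
time_s: 8.15
eef_pos: [553.2, 300.7, 229.9]
ee_rot: [-0.0, 0.973, 0.231, -0.0]
force: [-0.0, -0.6, 1.0]
grip_width: 0.998
grip_force: 0.0
```

Run:
```python
from h import *
st()
w=imaging.capture("wrist"); t=imaging.capture("top"); cv2.imwrite("pics/w2.png",w)
u=np.round(proj("wrist",[551,299,102])).astype(int); print(u)
x0,y0=max(u[0]-40,0),max(u[1]-40,0); print(x0,y0)
a=cv2.resize(w[y0:y0+75,x0:x0+75],None,fx=6,fy=6,interpolation=cv2.INTER_CUBIC)
b=cv2.resize(t[160:260,395:485],(345,383),interpolation=cv2.INTER_CUBIC)
o=np.zeros((450,800,3),np.uint8);o[:450,:450]=a;o[:383,455:]=b; cv2.imwrite("pics/c3.png",o)
```

```text
{'time_s': 8.15, 'joints': [0.312, 0.55, 1.147, 0.0, 1.444, 1.417], 'eef_pos': [553.194, 300.747, 229.901], 'force': [-0.009, -0.596, 0.966], 'grip_width': 0.998, 'grip_force': 0.0}
[[0.893, 0.45, -0.0], [0.45, -0.893, -0.0], [-0.0, -0.0, -1.0]]
[320 228]
280 188
```

View pics/c3.png

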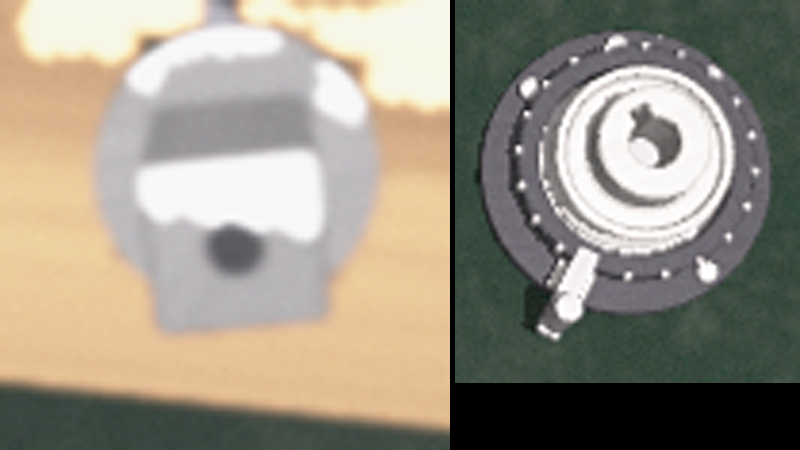

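The collar arm now lies over the bar. The head centre is at crop (236,243), the corners are at about (137,168), (320,150), (328,316) and (159,332), and the nib is at (220,10).

Run:
```python
from h import *
def A(x,y,z): return ray("wrist",280+x/6-.42,188+y/6-.42,z)
c=[A(x,y,102)[:2] for x,y in((137,168),(320,150),(328,316),(159,332))]
print(np.mean(c,0),A(235,247,102))
for i in range(4): e=c[(i+1)%4]-c[i]; print(np.hypot(*e),np.degrees(np.arctan2(e[1],e[0])))
sh=A(238,162,58); nb=A(220,10,57); d=(nb-sh)[:2]; print("sh",sh,"nib",np.hypot(*d),np.degrees(np.arctan2(d[1],d[0])))
```

```text
[550.85709162 299.54717664] [550.23563059 299.37979039 102.        ]
24.15766685701503 -57.44994156331511
22.74026236998116 -149.91711502883354
22.791777350553552 122.45966517672124
22.686526971049485 33.527535919960194
sh [552.09705858 299.98092559  58.        ] nib 23.243525656857724 33.459129577173705
```

>>> apply_moves(
  commands=[
    [-1, -2.3, 0.1, 0, -5.8],
    [-1, 0, 0, 55, 0],
    [-1, 0, 0, 50, 0],
    [-1, 0, 0, 30, 0],
    [-1, 0, 0, 8, 0],
    [-1, 0, 0, 0, 0],
    [1, 0, 0, 0, 0],
    [1, 0, 0, 0, 0],
    [1, 0, 0, 0, 0],
    [1, 0, 0, 0, 0],
    [1, 0, 0, 0, 0],
    [1, 0, 0, 0, 0],
    [1, 0, 0, 0, 0],
  ],
  newtons=60,
)

```text
time_s: 9.88
eef_pos: [551.4, 299.7, 87.6]
ee_rot: [-0.0, 0.96, 0.281, 0.0]
force: [-2.4, 0.6, 5.9]
grip_width: 0.262
grip_force: 61.6
```

```bash
python3 -c "
from h import *
st()"
```

```text
{'time_s': 9.875, 'joints': [0.311, 0.668, 1.335, 0.0, 1.138, 1.312], 'eef_pos': [551.391, 299.736, 87.605], 'force': [-2.376, 0.572, 5.879], 'grip_width': 0.262, 'grip_force': 61.643}
[[0.842, 0.54, 0.001], [0.54, -0.842, 0.0], [0.001, 0.0, -1.0]]
```

>>> apply_moves(
  commands=[
    [1, 0, 0, -20, 0],
    [1, 0, 0, -50, 0],
    [1, 0, 0, -50, 0],
    [1, 0, 0, -30, 0],
    [1, -28.7, 51.8, 0, 0],
    [1, -28.7, 51.8, 0, 0],
    [1, -28.7, 51.8, 0, 0],
    [1, -28.7, 51.8, 0, 0],
    [1, -28.7, 51.8, 0, 0],
    [1, 0, 0, 0, 5.4],
    [1, 0, 0, 0, 5.3],
    [1, 0, 0, 0, 0],
    [1, 0, 0, 0, 0],
  ],
)

```text
time_s: 11.5
eef_pos: [569.9, 4.2, 236.6]
ee_rot: [-0.0, 0.982, 0.191, -0.0]
force: [0.1, 0.7, -3.1]
grip_width: 0.263
grip_force: 60.7
```

Run:
```python
from h import *
st()
w=imaging.capture("wrist"); s=imaging.capture("side"); cv2.imwrite("pics/w3.png",w); cv2.imwrite("pics/s3.png",s)
u=np.round(proj("side",[570.7,4.2,120])).astype(int); print(u)
v=np.round(proj("wrist",[570.7,4.2,80])).astype(int); print(v)
x0,y0=u[0]-65,u[1]-95; print(x0,y0)
a=cv2.resize(s[y0:y0+190,x0:x0+130],(390,570),interpolation=cv2.INTER_CUBIC)
x1,y1=v[0]-50,max(v[1]-60,0); print(x1,y1)
b=cv2.resize(w[y1:y1+140,x1:x1+100],(400,560),interpolation=cv2.INTER_CUBIC)
o=np.zeros((570,800,3),np.uint8);o[:,:390]=a;o[:b.shape[0],400:]=b; cv2.imwrite("pics/c4.png",o)
```

```text
{'time_s': 11.5, 'joints': [-0.198, 0.409, 1.345, -0.0, 1.388, 0.988], 'eef_pos': [569.948, 4.179, 236.598], 'force': [0.111, 0.749, -3.061], 'grip_width': 0.263, 'grip_force': 60.692}
[[0.927, 0.376, -0.001], [0.376, -0.927, 0.0], [-0.001, -0.0, -1.0]]
[349 144]
[319 216]
284 49
269 156
```

View pics/c4.png

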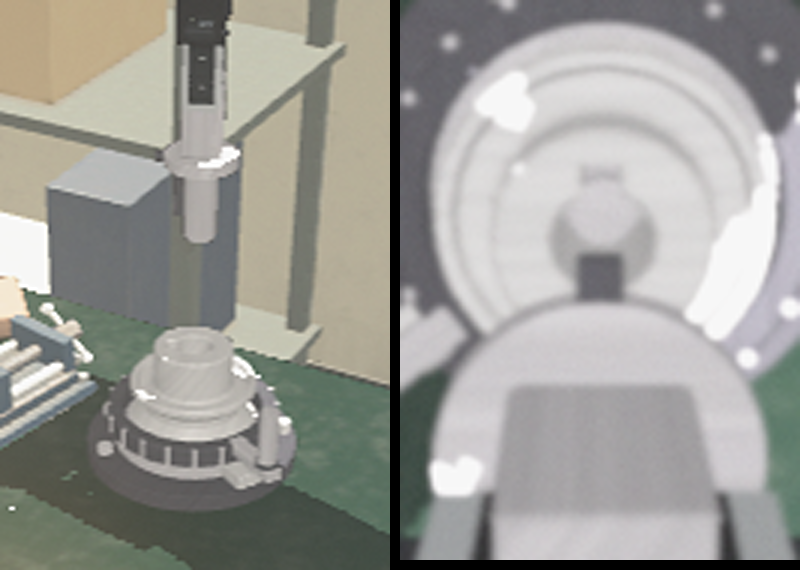

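Run:
```python
from h import *
for x,y in((602,235),(549,235),(655,235),(602,168),(602,180)): print(ray("wrist",269+(x-400)/4-.4,156+y/4-.4,80))
print("nib",ray("wrist",269+(600-400)/4-.4,156+300/4-.4,207),"sh L/R",ray("wrist",269+(432-400)/4,156+445/4,207),ray("wrist",269+(768-400)/4,156+445/4,207))
```

```text
[572.10829302   4.93619498  80.        ]
[567.7683493   15.63646506  80.        ]
[576.4480661   -5.76365439  80.        ]
[585.75263405  10.45829975  80.        ]
[583.33490482   9.47980221  80.        ]
nib [589.93669048  12.04617897 207.        ] sh L/R [563.19076822  24.85905191 207.        ] [579.81630631 -16.12190097 207.        ]
```

>>> apply_moves(
  commands=[
    [1, 0.8, -0.2, 35, 0],
    [1, 0, 0, 31, 0],
    [1, 0, 0, 0, 0],
    [1, 0, 0, 3, 0],
    [1, 0, 0, 3, 0],
    [1, 0, 0, 3, 0],
    [1, 0, 0, 0, 0],
  ],
)

```text
time_s: 12.48
eef_pos: [570.7, 4.5, 162.0]
ee_rot: [-0.0, 0.982, 0.19, -0.0]
force: [0.8, -0.0, -2.4]
grip_width: 0.261
grip_force: 60.7
```

```bash
python3 -c "
from h import *
st()"
```

```text
{'time_s': 12.475, 'joints': [-0.197, 0.471, 1.452, 0.0, 1.219, 0.99], 'eef_pos': [570.745, 4.527, 162.036], 'force': [0.822, -0.034, -2.443], 'grip_width': 0.261, 'grip_force': 60.681}
[[0.928, 0.374, -0.0], [0.374, -0.928, 0.0], [-0.0, -0.0, -1.0]]
```

>>> apply_moves(
  commands=[
    [1, 0, 0, 4, 0],
    [1, 0, 0, 4, 0],
    [1, 0, 0, 3, 0],
    [1, 0, 0, 2, 0],
    [1, 0, 0, 2, 0],
    [1, 0, 0, 0, 0],
  ],
)

```text
time_s: 13.22
eef_pos: [570.7, 4.5, 146.9]
ee_rot: [-0.0, 0.982, 0.19, -0.0]
force: [0.4, -0.1, -2.9]
grip_width: 0.265
grip_force: 60.7
```

```bash
python3 -c "
from h import *
st()"
```

```text
{'time_s': 13.225, 'joints': [-0.197, 0.487, 1.47, -0.0, 1.185, 0.991], 'eef_pos': [570.718, 4.518, 146.854], 'force': [0.414, -0.085, -2.862], 'grip_width': 0.265, 'grip_force': 60.694}
[[0.928, 0.374, -0.0], [0.374, -0.928, 0.0], [-0.0, -0.0, -1.0]]
```

>>> apply_moves(
  commands=[
    [1, 0, 0, 4, 0],
    [1, 0, 0, 4, 0],
    [1, 0, 0, 4, 0],
    [1, 0, 0, 3, 0],
    [1, 0, 0, 2, 0],
    [1, 0, 0, 2, 0],
    [1, 0, 0, 2, 0],
    [1, 0, 0, 0, 0],
  ],
)

```text
time_s: 14.22
eef_pos: [570.9, 4.5, 126.3]
ee_rot: [0.0, 0.982, 0.19, 0.0]
force: [-1.8, 0.9, 2.7]
grip_width: 0.259
grip_force: 61.4
```

```bash
python3 -c "
from h import *
st()"
```

```text
{'time_s': 14.225, 'joints': [-0.197, 0.509, 1.493, 0.0, 1.139, 0.991], 'eef_pos': [570.948, 4.516, 126.292], 'force': [-1.83, 0.909, 2.748], 'grip_width': 0.259, 'grip_force': 61.39}
[[0.928, 0.374, 0.001], [0.374, -0.928, -0.0], [0.001, 0.0, -1.0]]
```

Force has risen by about 5.5 N, which matches contact with the seat spring. I'll carry on down to home.

>>> apply_moves(
  commands=[
    [1, 0, 0, 2, 0],
    [1, 0, 0, 2, 0],
    [1, 0, 0, 2, 0],
    [1, 0, 0, 1.5, 0],
    [1, 0, 0, 1, 0],
    [1, 0, 0, 0, 0],
  ],
)

```text
time_s: 14.98
eef_pos: [570.9, 4.5, 117.8]
ee_rot: [0.0, 0.982, 0.19, 0.0]
force: [-1.0, 0.3, 6.3]
grip_width: 0.261
grip_force: 61.8
```

```bash
python3 -c "
from h import *
st()"
```

```text
{'time_s': 14.975, 'joints': [-0.197, 0.519, 1.501, 0.0, 1.12, 0.991], 'eef_pos': [570.948, 4.497, 117.777], 'force': [-0.997, 0.259, 6.342], 'grip_width': 0.261, 'grip_force': 61.828}
[[0.928, 0.374, 0.001], [0.374, -0.928, -0.0], [0.001, 0.0, -1.0]]
```

Almost home. I'll press on until the shoulder seats.

>>> apply_moves(
  commands=[
    [1, 0, 0, 0.7, 0],
    [1, 0, 0, 0.7, 0],
    [1, 0, 0, 0.6, 0],
    [1, 0, 0, 0, 0],
    [1, 0, 0, 0, 0],
  ],
  newtons=80,
)

```text
time_s: 15.6
eef_pos: [571.1, 4.6, 117.7]
ee_rot: [0.0, 0.982, 0.19, 0.001]
force: [-6.5, 2.0, 20.7]
grip_width: 0.255
grip_force: 85.4
```

```bash
python3 -c "
from h import *
st()"
```

```text
{'time_s': 15.6, 'joints': [-0.197, 0.519, 1.502, 0.0, 1.119, 0.991], 'eef_pos': [571.112, 4.617, 117.66], 'force': [-6.539, 2.016, 20.667], 'grip_width': 0.255, 'grip_force': 85.441}
[[0.927, 0.374, 0.002], [0.374, -0.927, -0.0], [0.002, 0.001, -1.0]]
```

Run:
```python
from h import *
s=imaging.capture("side"); t=imaging.capture("top")
a=cv2.resize(s[110:260,284:414],(390,450),interpolation=cv2.INTER_CUBIC)
b=cv2.resize(t[140:340,230:490],(405,312))
o=np.zeros((450,800,3),np.uint8);o[:,:390]=a;o[:312,395:]=b; cv2.imwrite("pics/c5.png",o)
```

```text
(no output)
```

View pics/c5.png

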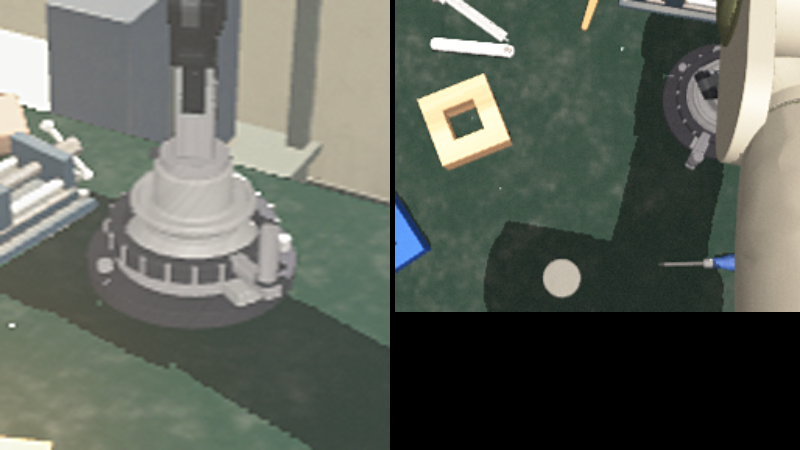

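The shoulder sits on the hub with no gap (side crop, about (190,150)). The collar arm is still over the bar (top crop, about (695,155)), and the jar, screwdriver and gauge have not moved. I'm handing the job in.

```bash
python3 -c "
from rig import ctrl
print(ctrl.finish_job())"
```

```text
the job is handed in; nothing more can be done
None
```

The job is handed in: the collar is turned to its locked stop, and the keyed shaft is in the bore with its shoulder on the hub, still gripped and pressed home (about 21 N upward at the wrist).

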